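Filter out of its box and into the test beam

ROBOT

A 7-joint arm with a two-finger parallel gripper is mounted at the origin on the work surface. World frame = base frame: x ahead of the robot, y to its left, z up, the work surface at z = 0. Lengths are in m, angles in rad, forces in N, time in s.
With the tool pointing down it reaches from about 0.425 to 0.875 m from the base axis. Payload 8.4 kg.
Tool frame: the origin (TCP) lies on the centre line of the jaws, within the pads' length; the fingertips stand 22 mm ahead of it and the grasp point (between the pads) lies 3 mm ahead of it (env.nose_length is the distance from the TCP to the fingertips, in m); z points along the fingers, y is the line along which they close (so a half turn about z gives the same grasp; the last joint's range is limited). The gripper opens to 87 mm and grips with 3 to 60 N. Pads are 19 mm wide; open, the fingers measure 117 mm over their backs; the gripper's body (75 mm by 190 mm) begins 51 mm behind the grasp point.
Start: joints at [-1.282, 0.333, 0.04, 1.465, -0.013, 1.343, -0.059], TCP at [0.246, 0.602, 0.245] pointing down, gripper open.
Joint ranges: [-2.58, 2.58], [-0.38, 2.09], [-1.3, 1.39], [0.25, 2.4], [-1.5, 4.64], [0.08, 2.09], [-2.65, 2.65]. Speed limits (rad/s): [2.22, 2.22, 2.79, 2.79, 3.14, 3.14, 3.14].

INTERFACE

Orientations are given as [roll, pitch, yaw] about the fixed x, y, z axes, in that order (R = Rz(yaw) Ry(pitch) Rx(roll)).
In Python, from station import env, vision, workorder gives the robot as it stands.
- The arm moves only by the tool carry_out, never from a script. Its argument "deltas" is a list that holds one entry, the list of rows, each a list of 7 numbers: the shift along the tool's x, y, z in cm, then the turn, a rotation vector about the tool's x, y, z in degrees, then the opening in per cent of the stroke, from 0 (shut) to 100 (fully open). In form: [[[tx, ty, tz, rx, ry, rz, grip], ...]]. A call has 1 to 12 rows; each row is the pose to reach, as a shift and turn from the pose commanded when the call began, along the tool's axes at that moment; what a row does not reach only later rows make up. A row lasts 1/8 s, in which the tool goes at most 62.5 mm and 10.7 degrees, less where a joint would pass 70% of its speed; a pose out of reach is approached as far as the arm can. A call with a gripper value outside its range is refused whole. The fingers move at their own pace and stop on an object; "newtons" is the grip in N (left out, the last holds). Time passes only in rows, so rows that repeat a pose let the fingers close. It gives the time, the measured TCP pose, the force, the opening and the grip force at its end, in the units of the state.
- env.read_state(): the state, without advancing time (a new reading comes with each control period).
- vision.grab_frame(name): name is "scene" or "side" or "wrist"; returns the picture (400x640x3 uint8, red, green, blue); there is no depth.
- vision.camera_model(name): a dict with "K" (3x3 intrinsics, pixels), "view" (4x4, takes a point from world to camera coordinates); the wrist camera has in their place "mount" (4x4, takes a point from camera to tool coordinates, whose origin is the TCP and whose axes are the flange's). Camera axes: x right, y down, z forward; pixel columns grow to the right and rows downward; lengths in m; the calibration is good to about 2 mm. A picture is of the moment at which its call begins: read the wrist's pose just before it. camera_model takes no time and is no camera call.
- workorder.sign_off(): hands the job in; it is judged then, once.
The state is a dict: "time": time; "joint_pos": joint angles; "qd": joint speeds; "tau": joint torques, N m; "ee_pos": TCP position; "ee_rot": TCP orientation; "force": force on the tool from outside, world axes, zero at the start; "torque": the same for the moment, N m; "width": opening from 0.0 (shut) to 1.0 (fully open); "grasp_force": force on a finger pad.
Only numpy, scipy, OpenCV 4.12 (cv2) and the standard library are available. Lean on these libraries where they do the work, as an engineer would, in place of code of your own. Each camera call takes 0.05 s, during which the arm holds its last target. There are 200 camera calls.

TASK

Lift the hinged flap of the black filter box right up so that it stands open and stays open, then draw the filter with the orange tab straight up out of its slot. Hold it upright, as it stood in its slot, midway in the gap between the lamp and the detector, its glass centred on the line between their two lenses and squarely facing them, touching neither, and finish while still holding it there motionless. Leave the flap open, the other two filters in their slots and the other things on the bench where they are.

Things in the scene. Friction and masses are not known exactly. Their poses are not given: they have to be found in the camera images.
- filterbox: fixed black open-topped box, 110 deep (x) x 180 wide (y) x 95 high, walls 4. Origin: centre of underside; -x side roughly towards the robot, +x the hinge side. Filters' slots at x = -8, y = -50, 0, 50. Tabs of standing filters are 55 to 83 above the bench, 42 free between neighbours, 32 from outer tab to side wall: open the fingers only about 30 there
- flap (a joint): angle of the grey flap covering the filter box: 0 shut (level), 1.57 upright, 1.9 stop (leaning away). May start slightly ajar. Hinged along the box's y at its +x rim. Stiff hinge: the flap stays at any angle where it is left; 1.5 to 3 N at its tab move it
- flap_hinge (a point): middle of the flap's hinge line (along y), in the flap's frame: the shut flap and its red tab extend to -x. Fixed in place, 96 above the bench
- flap_tab (a point): point in the red lifting tab (8 thick, 24 wide in y, sticks out 42 beyond the flap's robot-side edge): mid-thickness, mid-width, 25 beyond the edge, in the flap's frame 137 from the hinge along -x and 4 along +z. Shut: 100 above the bench, free beneath. Can be pinched from above across the 24; turns between the fingers as the flap rises, and points up when it is upright
- orange_glass (a point): centre of the orange glass (42 wide x 34 high) of the orange filter: upright black frame 60 wide (x) x 6 thick (y) x 50 high, bottom 25 below this point; orange grip tab centred on top, 26 (x) x 8 (y) x 28 high, tab centre 39 above this point. z up, y square to the glass. Stands loose (1.5 play) in a slot of the filter box, axes along the box's; which slot varies
- green_glass (a point): centre of the green glass (42 wide x 34 high) of the green filter: upright black frame 60 wide (x) x 6 thick (y) x 50 high, bottom 25 below this point; green grip tab centred on top, 26 (x) x 8 (y) x 28 high, tab centre 39 above this point. z up, y square to the glass. Stands loose (1.5 play) in a slot of the filter box, axes along the box's; which slot varies
- blue_glass (a point): centre of the blue glass (42 wide x 34 high) of the blue filter: upright black frame 60 wide (x) x 6 thick (y) x 50 high, bottom 25 below this point; blue grip tab centred on top, 26 (x) x 8 (y) x 28 high, tab centre 39 above this point. z up, y square to the glass. Stands loose (1.5 play) in a slot of the filter box, axes along the box's; which slot varies
- gap (a point): midpoint between the lenses of the lamp (black tube, bright lens, at +y) and the detector (white tube, dark lens, at -y), on the line between them, which runs along y; 140 above the bench. z up. Gap 127 long; tubes 44 diameter, 50 long, on posts; rail beneath 70 (x) x 240 (y) x 14 high. Open above and on both sides. All fixed
- orange_filter: the filter with the orange tab; origin at the centre of its underside, axes as for its glass
- checker: the rail with lamp and detector; origin at the centre of its underside, straight below the gap, axes as for the gap
- objective_mid (a point): middle of a steel microscope objective standing on the bench, 34 diameter, 48 high; leave alone
- oil_mid (a point): middle of a small amber oil bottle, 30 diameter, 60 high; leave alone
- dish_mid (a point): middle of a clear lidded dish, 62 diameter, 16 high; leave alone
- collar_mid (a point): middle of a brass collar lying flat, 44 diameter, 18 high; leave alone

How it is judged:
On the way, in this order (a step that is already met when the one before it is completed fails the run):
1. the flap stands open (past 1.3 rad) with the orange filter still in its slot (value of joint flap above 1.3 rad and z of orange_glass in the frame of filterbox below 0.06 m), for 0.2 s.
2. the orange filter, held in the fingers, is drawn up out of the box (z of orange_glass in the frame of filterbox above 0.11 m and contact force between the fingers and orange_filter above 0.5 N), for 0.1 s.
At the end, for the whole second after the job is handed in: The fingers hold the orange filter still, its glass within 15 mm of the lens line, 30 mm of mid-gap, upright and square to the line within 0.2 rad, not touching lamp or detector; flap open past 1.2 rad, other filters moved under 15 mm, bystanders under 20 mm (x of orange_glass in the frame of gap between -0.015 and 0.015 m and y of orange_glass in the frame of gap between -0.03 and 0.03 m and z of orange_glass in the frame of gap between -0.015 and 0.015 m and angle between the y axis of orange_glass and the y axis of gap, either way round below 0.2 rad and angle between orange_glass's own z axis and vertical below 0.2 rad and contact force between the fingers and orange_filter above 0.5 N and contact force between orange_filter and checker below 0.05 N and linear speed of orange_filter below 0.03 m/s and value of joint flap above 1.2 rad and distance of each of green_glass, blue_glass from where it was at the start of the episode below 0.015 m and distance of each of objective_mid, oil_mid, dish_mid, collar_mid from where it was at the start of the episode below 0.02 m); the arm keeps its last pose, push and grip.
It fails at once if another filter is pulled out of place (15 mm) (distance of any of green_glass, blue_glass from where it was at the start of the episode above 0.015 m).
It fails at once if a bystander is disturbed (20 mm) (distance of any of objective_mid, oil_mid, dish_mid, collar_mid from where it was at the start of the episode above 0.02 m).
It also fails if it takes over 64 s, if anything falls off the work surface, if the arm or the gripper's body presses on something with over 40 N, if the wrist force passes 120 N, or if a joint passes its speed limit or range.

## Working session

There is one attempt and no reset: what is moved stays moved. The work goes in short steps, Python scripts to look and compute and a tool call to move; the robot and the scene stay as the last step left them, time stands still between calls to the robot, and variables do not carry over. Pictures are saved under pics/ and viewed, at most 10 in all, crops included, and the job is handed in when it is done.

Besides the shell and the picture viewer there is one more tool, called after "Call:" as name(argument=value, ...), one argument or row to a line, values as JSON. carry_out: Moves the arm, as the interface text tells. Its arguments: {"type":"object","properties":{"deltas":{"type":"array","items":{"type":"array","items":{"type":"array","items":{"type":"number"}}}},"newtons":{"type":"number"}},"required":["deltas"]}

```bash
mkdir -p pics; ls; python3 - <<'E'
from station import env, vision
import cv2
s=env.read_state();print(s)
for n in ("scene","side"):
    cv2.imwrite(f"pics/{n}0.png",vision.grab_frame(n)[:,:,::-1])
    m=vision.camera_model(n);print(n,m)
print(vision.camera_model("wrist"),env.nose_length)
E
```

```text
pics
{'time': 0.0, 'joint_pos': array([-1.28223156,  0.33389931,  0.03986273,  1.46630033, -0.01338487,
        1.34331998, -0.05848617]), 'qd': array([-1.90691116e-03, -1.12939189e-03, -1.01913657e-03,  1.76841977e-03,
        8.24606748e-04,  2.88118337e-05,  1.48546663e-03]), 'tau': array([ 4.00532790e-04, -6.56369305e+01,  1.33505858e+00, -4.03795838e+01,
       -5.99186076e-02,  4.46481106e-02,  9.77133391e-05]), 'ee_pos': array([0.24563095, 0.60131006, 0.24365239]), 'ee_rot': array([-3.13993594e+00,  1.23147355e-04,  2.75383810e+00]), 'force': array([ 0.71652965, -0.57746706,  0.78556155]), 'torque': array([ 0.00391444, -0.02546921,  0.00419638]), 'grasp_force': 0.0, 'width': 1.0030574962494336}
scene {'K': array([[421.99952861,   0.        , 317.15172784],
       [  0.        , 421.99952861, 200.49320629],
       [  0.        ,   0.        ,   1.        ]]), 'view': array([[-0.38217673,  0.92384987, -0.0210327 ,  0.25003114],
       [ 0.5635271 ,  0.21495963, -0.79763999, -0.22624799],
       [-0.73237842, -0.31669194, -0.60276701,  1.29347181],
       [ 0.        ,  0.       
[... 269 characters left out ...]
     [-0.09603744, -0.53960519, -0.83642277,  0.16746688],
       [ 0.11969885,  0.82794804, -0.54788158,  0.93902783],
       [ 0.        ,  0.        ,  0.        ,  1.        ]])}
{'K': array([[316.67878501,   0.        , 318.25338722],
       [  0.        , 316.67878501, 193.26750174],
       [  0.        ,   0.        ,   1.        ]]), 'mount': array([[ 1.20472819e-03, -9.53911788e-01, -3.00084737e-01,
         8.21591855e-02],
       [ 9.99999177e-01,  1.01653597e-03,  7.83250589e-04,
        -1.19238172e-04],
       [-4.42105039e-04, -3.00085433e-01,  9.53912227e-01,
        -1.40158455e-01],
       [ 0.00000000e+00,  0.00000000e+00,  0.00000000e+00,
         1.00000000e+00]])} 0.022
```

View pics/scene0.png

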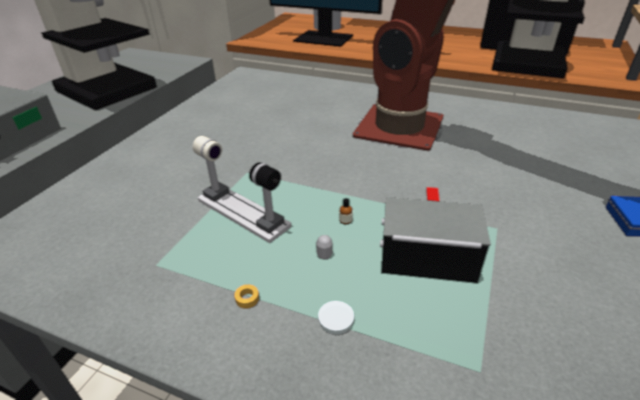

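View pics/side0.png

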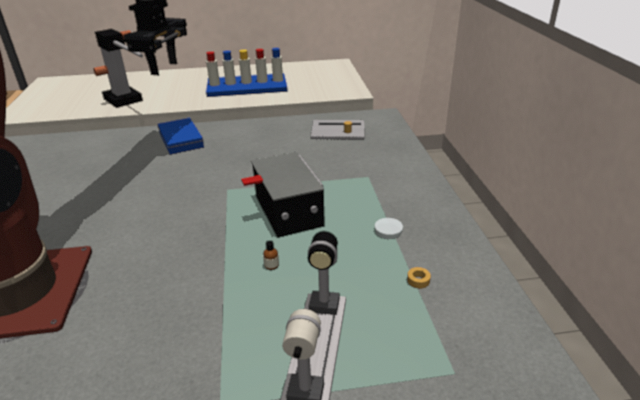

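The scene view shows the box (red tab about (433,194), hinge rim about (385–485,240)), with the lamp at (265,176) and the detector at (207,148). In the side view the red tab is at (252,181), the lamp at (322,250) and the detector at (302,333). I'll enlarge these areas.

```bash
python3 - <<'E'
import cv2,numpy as np
a=cv2.imread("pics/scene0.png");b=cv2.imread("pics/side0.png")
def c(im,x,y,w,h,s): return cv2.resize(im[y:y+h,x:x+w],None,fx=s,fy=s,interpolation=cv2.INTER_CUBIC)
t=np.zeros((600,800,3),np.uint8)
def put(i,x,y): t[y:y+i.shape[0],x:x+i.shape[1]]=i
put(c(a,370,180,130,100,3),0,0)      # scene box
put(c(a,190,130,110,115,2.6),0,300)
put(c(b,235,150,100,90,4),400,0)
put(c(b,270,225,85,100,2.9),400,310)  
put(c(b,270,300,55,100,2.8),646,310)
cv2.imwrite("pics/c1.png",t)
E
```

```text
(no output)
```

View pics/c1.png

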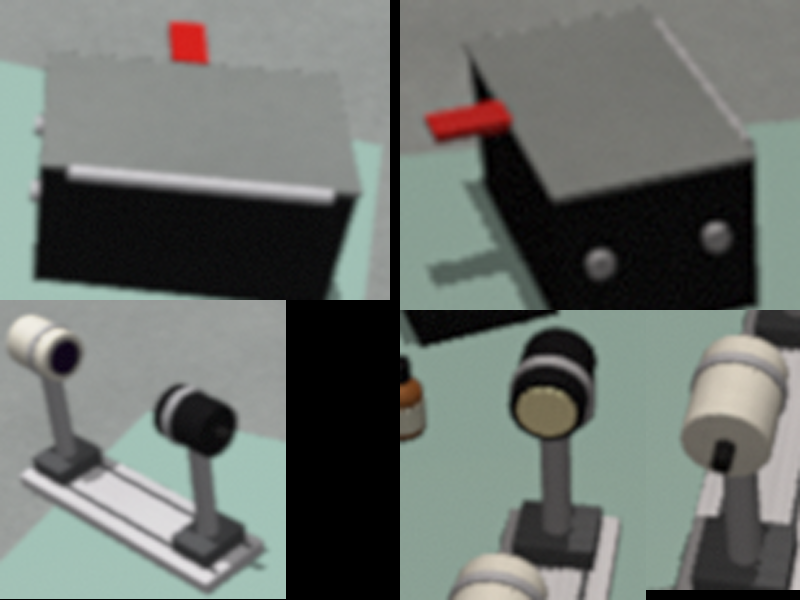

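```bash
cat > h.py <<'E'
from station import env, vision
import numpy as np, cv2
from scipy.spatial.transform import Rotation as R
from scipy.optimize import least_squares
M={n:vision.camera_model(n) for n in("scene","side","wrist")}
def tool(s=None):
    s=s or env.read_state(); T=np.eye(4); T[:3,:3]=R.from_euler("xyz",s["ee_rot"]).as_matrix(); T[:3,3]=s["ee_pos"]; return T
def view(n,T=None): return M[n]["view"] if n!="wrist" else np.linalg.inv(T@M[n]["mount"])
def proj(n,P,T=None):
    V=view(n,T); P=np.atleast_2d(P); c=P@V[:3,:3].T+V[:3,3]; q=c@M[n]["K"].T; return q[:,:2]/q[:,2:]
def onz(n,uv,z,T=None):
    C=np.linalg.inv(view(n,T)); d=C[:3,:3]@np.linalg.inv(M[n]["K"])@[*uv,1]; return C[:3,3]+d*(z-C[2,3])/d[2]
def pose2(p,L):
    L=np.asarray(L,float); c,s=np.cos(p[2]),np.sin(p[2])
    return np.c_[p[0]+c*L[:,0]-s*L[:,1],p[1]+s*L[:,0]+c*L[:,1],L[:,2]]
def delta(T0,pos,Rm=None):
    "cm in tool axes and rotvec deg from T0 to a target"
    Rm=T0[:3,:3] if Rm is None else Rm
    return np.round(np.r_[T0[:3,:3].T@(np.asarray(pos)-T0[:3,3])*100,R.from_matrix(T0[:3,:3].T@Rm).as_rotvec(degrees=True)],2)
E
python3 - <<'E'
from h import *
z=.1
sc=[((385.7,198.3),(-.057,-.09,z)),((483.3,204.3),(-.057,.09,z)),((437,241.3),(.055,0,z))]
si=[((273.2,200),(-.057,-.09,z)),((323,189.3),(.055,-.09,z)),((252,161.2),(-.057,.09,z)),((297.5,152.5),(.055,.09,z)),((241.7,180.5),(-.099,.012,.104))]
for lst,n in((sc,'scene'),(si,'side')):
    for uv,L in lst: print(n,L,onz(n,uv,L[2]).round(4))
f=lambda p:np.concatenate([(proj(n,pose2(p,[L]))[0]-uv) for lst,n in((sc,'scene'),(si,'side')) for uv,L in lst])
r=least_squares(f,[.5,.2,0],loss='soft_l1');print(r.x,r.fun.round(1))
print('tab',pose2(r.x,[(.055-.137,0,.1)]),'hinge',pose2(r.x,[(.055,0,.096)]))
print('detlens',onz('scene',(215,151.9),.14),'lamplens',onz('side',(320.3,260.2),.14))
print('tcp px',proj('scene',tool()[:3,3]),proj('side',tool()[:3,3]))
E
```

```text
scene (-0.057, -0.09, 0.1) [0.5022 0.0867 0.1   ]
scene (-0.057, 0.09, 0.1) [0.4542 0.2672 0.1   ]
scene (0.055, 0, 0.1) [0.592  0.2026 0.1   ]
side (-0.057, -0.09, 0.1) [0.5012 0.0844 0.1   ]
side (0.055, -0.09, 0.1) [0.607  0.1078 0.1   ]
side (-0.057, 0.09, 0.1) [0.4626 0.2607 0.1   ]
side (0.055, 0.09, 0.1) [0.5711 0.2853 0.1   ]
side (-0.099, 0.012, 0.104) [0.4387 0.1683 0.104 ]
[0.53693964 0.18810363 0.22365875] [ 0.6 -0.1 -2.5  1.7 -1.2 -0.8 -0.  -0.9  1.3 -1.3 -0.6 -0.5 -0.3 -0.5
 -0.5 -2.1]
tab [[0.45698205 0.16991613 0.1       ]] hinge [[0.59056972 0.20030256 0.096     ]]
detlens [ 0.52324846 -0.29158512  0.14      ] lamplens [ 0.56347754 -0.16958867  0.14      ]
tcp px [[701.32396637 117.32042202]] [[161.87536884  61.17996203]]
```

```bash
python3 - <<'E'
from h import *
T=tool(); yaw=.2237+np.pi
Rt=R.from_euler("xyz",[np.pi,0,yaw]).as_matrix()
print(delta(T,[.457,.170,.19],Rt))
E
```

```text
[-3.588e+01 -3.194e+01  5.430e+00 -8.000e-02 -2.000e-02 -3.503e+01]
```

Call:
carry_out(
  deltas=[
    [[-4,-3.5,0,0,0,-4,60],[-8,-7,0,0,0,-8,60],[-12,-10.6,0,0,0,-12,60],[-16,-14.2,0.6,0,0,-16,60],[-20,-17.8,1.3,0,0,-20,60],[-24,-21.4,2.2,0,0,-24,60],[-28,-25,3.2,0,0,-28,60],[-32,-28.5,4.4,0,0,-32,60],[-35.9,-31.9,5.4,0,0,-35,60],[-35.9,-31.9,5.4,0,0,-35,60],[-35.9,-31.9,5.4,0,0,-35,60]],
  ],
)

```text
time: 1.48
ee_pos: [0.4572, 0.171, 0.1904]
ee_rot: [3.141, -0.001, -2.919]
force: [0.5, 0.8, -0.3]
width: 0.596
grasp_force: 0.0
```

```bash
python3 - <<'E'
from h import *
s=env.read_state();T=tool(s);np.save("T1.npy",T)
cv2.imwrite("pics/w1.png",vision.grab_frame("wrist")[:,:,::-1])
print(s["ee_pos"],s["ee_rot"],s["joint_pos"].round(2),s["width"])
print(proj("wrist",pose2([.537,.188,.2237],[(-.099,.012,.104),(-.099,-.012,.104),(-.057,.012,.104),(-.057,-.012,.104)]),T))
E
```

```text
[0.45719155 0.17097134 0.19041615] [ 3.14144444e+00 -5.33384644e-04 -2.91912501e+00] [-0.77  0.03  0.33  1.93 -0.01  1.18  1.36] 0.5956058827118534
[[333.28430528 185.13000319]
 [301.02951184 185.13080112]
 [332.52358544 236.66403502]
 [301.90425709 236.66474112]]
```

View pics/w1.png

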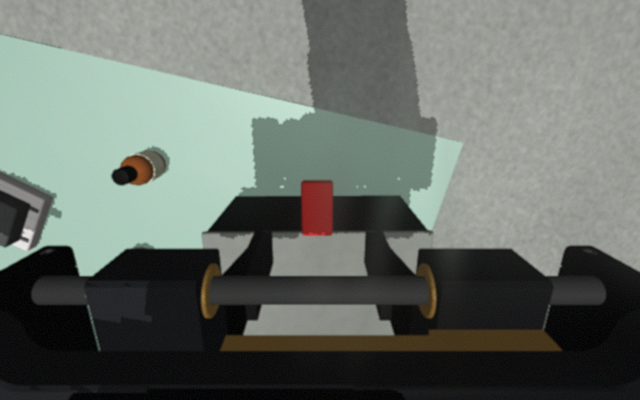

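The wrist view shows the red tab at columns 302–333, rows 181–235, within about 3 px of the prediction. Next I descend and pinch it.

Call:
carry_out(
  deltas=[
    [[0.1,0,3,0,0,0,60],[0.1,0,6,0,0,0,60],[0.1,0,8.7,0,0,0,60],[0.1,0,8.7,0,0,0,60],[0.1,0,8.7,0,0,0,15],[0.1,0,8.7,0,0,0,15],[0.1,0,8.7,0,0,0,15],[0.1,0,8.7,0,0,0,15],[0.1,0,8.7,0,0,0,15]],
  ],
  newtons=15,
)

```text
time: 2.65
ee_pos: [0.457, 0.1698, 0.1038]
ee_rot: [-3.141, 0.001, -2.919]
force: [2.0, -4.2, 0.7]
width: 0.269
grasp_force: 15.0
```

```bash
python3 - <<'E'
from h import *
# arc in tool axes: tool x=-box x, tool z=down; tab at radius sqrt(.137^2+.004^2)
for th in np.arange(0,1.76,.0875*1.0):
    x=-.137*np.cos(th)+.004*np.sin(th); z=.137*np.sin(th)+.004*np.cos(th)
    print([round(-(x+.137)*100,1),round(-(z-.004)*100,1)],end=' ')
E
```

```text
[np.float64(-0.0), np.float64(-0.0)] [np.float64(-0.1), np.float64(-1.2)] [np.float64(-0.3), np.float64(-2.4)] [np.float64(-0.6), np.float64(-3.5)] [np.float64(-1.0), np.float64(-4.7)] [np.float64(-1.5), np.float64(-5.8)] [np.float64(-2.0), np.float64(-6.8)] [np.float64(-2.7), np.float64(-7.8)] [np.float64(-3.5), np.float64(-8.7)] [np.float64(-4.3), np.float64(-9.6)] [np.float64(-5.2), np.float64(-10.4)] [np.float64(-6.2), np.float64(-11.1)] [np.float64(-7.2), np.float64(-11.7)] [np.float64(-8.3), np.float64(-12.2)] [np.float64(-9.4), np.float64(-12.6)] [np.float64(-10.6), np.float64(-12.9)] [np.float64(-11.8), np.float64(-13.2)] [np.float64(-13.0), np.float64(-13.3)] [np.float64(-14.2), np.float64(-13.3)] [np.float64(-15.4), np.float64(-13.2)] [np.float64(-16.5), np.float64(-13.0)]
```

Call:
carry_out(
  deltas=[
    [[-0.1,0,-1.2,0,0,0,15],[-0.3,0,-2.4,0,0,0,15],[-0.6,0,-3.5,0,0,0,15],[-1.0,0,-4.7,0,0,0,15],[-1.5,0,-5.8,0,0,0,15],[-2.0,0,-6.8,0,0,0,15],[-2.7,0,-7.8,0,0,0,15],[-3.5,0,-8.7,0,0,0,15],[-4.3,0,-9.6,0,0,0,15],[-5.2,0,-10.4,0,0,0,15]],
  ],
)

```text
time: 3.9
ee_pos: [0.5075, 0.1816, 0.2076]
ee_rot: [-3.141, -0.001, -2.919]
force: [3.7, -3.2, -9.5]
width: 0.273
grasp_force: 15.0
```

Call:
carry_out(
  deltas=[
    [[-1.0,0,-0.7,0,0,0,15],[-2.0,0,-1.3,0,0,0,15],[-3.1,0,-1.8,0,0,0,15],[-4.2,0,-2.2,0,0,0,15],[-5.4,0,-2.5,0,0,0,15],[-6.6,0,-2.8,0,0,0,15],[-7.8,0,-2.9,0,0,0,15],[-9.0,0,-2.9,0,0,0,15],[-10.2,0,-2.8,0,0,0,15],[-10.8,0,-2.7,0,0,0,15],[-10.8,0,-2.7,0,0,0,15]],
  ],
)

```text
time: 5.28
ee_pos: [0.6126, 0.2059, 0.2337]
ee_rot: [-3.141, -0.001, -2.919]
force: [-0.9, -4.2, -10.1]
width: 0.276
grasp_force: 15.0
```

```bash
python3 - <<'E'
from h import *
im=[vision.grab_frame(n)[:,:,::-1] for n in("scene","side")]
a=cv2.resize(im[0][100:290,350:530],None,fx=2.2,fy=2.2,interpolation=2)
b=cv2.resize(im[1][60:250,200:380],None,fx=2.2,fy=2.2,interpolation=2)
cv2.imwrite("pics/f1.png",np.hstack([a,b]))
E
```

```text
(no output)
```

View pics/f1.png

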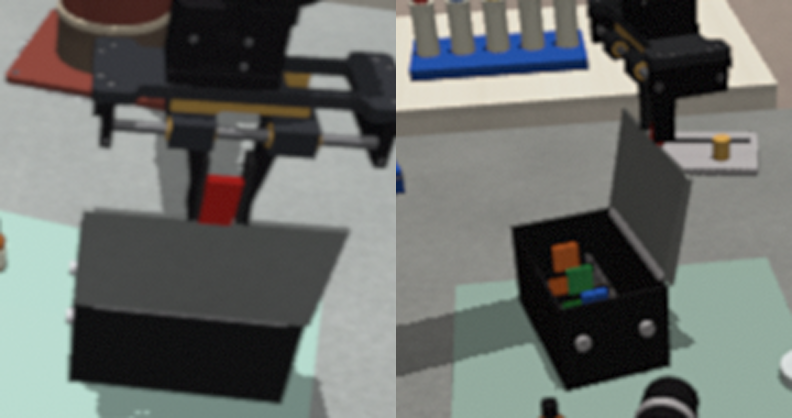

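The flap stands open and leans back slightly. The side view shows orange in the far slot (+y), green in the middle and blue nearest. I'll release the flap, go up, then move over the orange tab.

```bash
python3 - <<'E'
from h import *
T=tool(); p=pose2([.537,.188,.2237],[(-.008,.05,.069)])[0];print(p)
print(delta(T,[p[0],p[1],.19],R.from_euler("xyz",[np.pi,0,.2237+np.pi]).as_matrix()))
E
```

```text
[0.51810739 0.23497945 0.069     ]
[ 8.54  4.93  4.39 -0.02 -0.07 -0.03]
```

Call:
carry_out(
  deltas=[
    [[0,0,0,0,0,0,50],[0,0,0,0,0,0,50],[0,0,0,0,0,0,50],[0,0,-3,0,0,0,50],[0,0,-6,0,0,0,50],[3,1,-6,0,0,0,35],[6,3,-6,0,0,0,35],[8.5,4.9,-6,0,0,0,35],[8.5,4.9,-2,0,0,0,35],[8.5,4.9,2,0,0,0,35],[8.5,4.9,4,0,0,0,35],[8.5,4.9,4,0,0,0,35]],
  ],
)

```text
time: 6.88
ee_pos: [0.5181, 0.2347, 0.1937]
ee_rot: [-3.141, -0.002, -2.918]
force: [0.3, 0.0, 0.6]
width: 0.351
grasp_force: 0.0
```

```bash
python3 - <<'E'
from h import *
s=env.read_state();T=tool(s);np.save("T2.npy",T)
w=vision.grab_frame("wrist")[:,:,::-1]
cv2.imwrite("pics/w2.png",np.ascontiguousarray(cv2.resize(w[120:380,170:470],None,fx=2,fy=2,interpolation=2)))
print(s["ee_pos"],s["width"])
print(proj("wrist",pose2([.537,.188,.2237],[(-.021,.054,.083),(-.021,.046,.083),(.005,.054,.083),(.005,.046,.083)]),T)*1)
E
```

```text
[0.51812477 0.23474537 0.19369859] 0.3509937360727345
[[323.84609469 182.35857934]
 [314.10915826 182.34910066]
 [323.65822249 212.00290348]
 [314.20325678 211.99341322]]
```

View pics/w2.png

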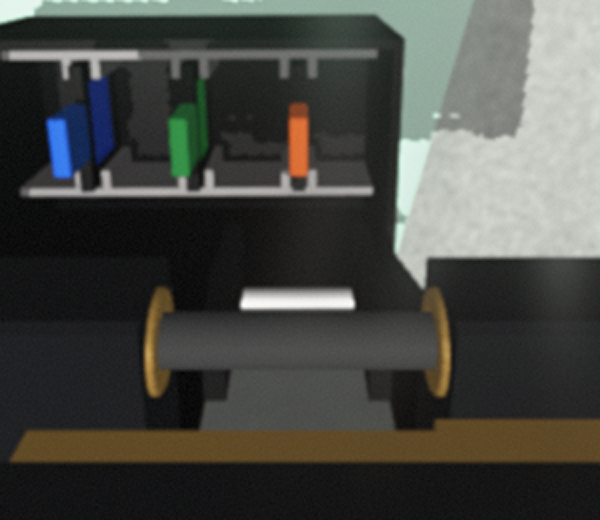

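The orange tab top spans columns 314–324, rows 179–208, about 2 mm nearer the robot than predicted and with its width in line. I'll descend and grip.

Call:
carry_out(
  deltas=[
    [[0.2,0,4,0,0,0,35],[0.2,0,7.5,0,0,0,35],[0.2,0,10,0,0,0,35],[0.2,0,11.8,0,0,0,35],[0.2,0,11.8,0,0,0,35],[0.2,0,11.8,0,0,0,0],[0.2,0,11.8,0,0,0,0],[0.2,0,11.8,0,0,0,0],[0.2,0,11.8,0,0,0,0]],
  ],
  newtons=20,
)

```text
time: 8.05
ee_pos: [0.5172, 0.2346, 0.0772]
ee_rot: [3.141, 0.001, -2.919]
force: [-0.4, 0.6, 3.6]
width: 0.087
grasp_force: 20.0
```

Call:
carry_out(
  deltas=[
    [[0,0,-0.7,0,0,0,0],[0,0,-2,0,0,0,0],[0,0,-4,0,0,0,0],[0,0,-6,0,0,0,0],[0,0,-8,0,0,0,0],[0,0,-10,0,0,0,0],[0,0,-12,0,0,0,0],[0,0,-14,0,0,0,0],[0,0,-16,0,0,0,0],[0,0,-18,0,0,0,0],[0,0,-18,0,0,0,0]],
  ],
)

```text
time: 9.43
ee_pos: [0.5176, 0.2345, 0.2586]
ee_rot: [3.14, 0.003, -2.919]
force: [0.7, -0.9, -0.9]
width: 0.095
grasp_force: 20.0
```

```bash
python3 - <<'E'
from h import *
T=tool();print(T[:3,3])
Rt=R.from_euler("xyz",[np.pi,0,np.pi-.319]).as_matrix()
print(delta(T,[.5434,-.2306,.255],Rt),delta(T,[.5434,-.2306,.187],Rt))
E
```

```text
[0.51762007 0.23452009 0.25860725]
[  7.76 -45.93   0.28   0.11   0.16  31.04] [  7.79 -45.94   7.08   0.11   0.16  31.04]
```

Call:
carry_out(
  deltas=[
    [[0.7,-3,-1,0,0,0,0],[1.4,-7,-2,0,0,4,0],[2.2,-12,-2,0,0,8,0],[3,-17,-2,0,0,12,0],[3.8,-22,-2,0,0,16,0],[4.6,-27,-2,0,0,20,0],[5.5,-32,-2,0,0,24,0],[6.4,-37,-2,0,0,28,0],[7.2,-41.5,-2,0,0,31,0],[7.8,-45,-2,0,0,31,0],[7.8,-45.9,-2,0,0,31,0],[7.8,-45.9,-2,0,0,31,0]],
  ],
)

```text
time: 10.92
ee_pos: [0.5416, -0.2316, 0.2764]
ee_rot: [-3.141, -0.0, 2.82]
force: [0.6, -0.2, -1.0]
width: 0.089
grasp_force: 20.0
```

```bash
python3 - <<'E'
from h import *
s=env.read_state();T=tool(s);np.save("T3.npy",T);print(s["ee_pos"],s["ee_rot"])
ims={n:vision.grab_frame(n)[:,:,::-1] for n in("scene","side","wrist")}
for n in ims: cv2.imwrite(f"pics/g_{n}.png",ims[n])
a=cv2.resize(ims["scene"][60:250,180:330],None,fx=2,fy=2,interpolation=2)
b=cv2.resize(ims["side"][150:340,240:390],None,fx=2,fy=2,interpolation=2)
t=np.zeros((600,800,3),np.uint8);t[:380,:300]=a;t[:380,300:600]=b
w=cv2.resize(ims["wrist"],None,fx=.55,fy=.55,interpolation=3);t[380:,:352]=w[:220]
t[380:580,400:800]=cv2.resize(ims["wrist"][100:300,120:520],None,fx=1,fy=1)
cv2.imwrite("pics/g1.png",t)
E
```

```text
[ 0.54161491 -0.23156424  0.27643286] [-3.14143290e+00 -4.86668298e-04  2.82022614e+00]
```

View pics/g1.png

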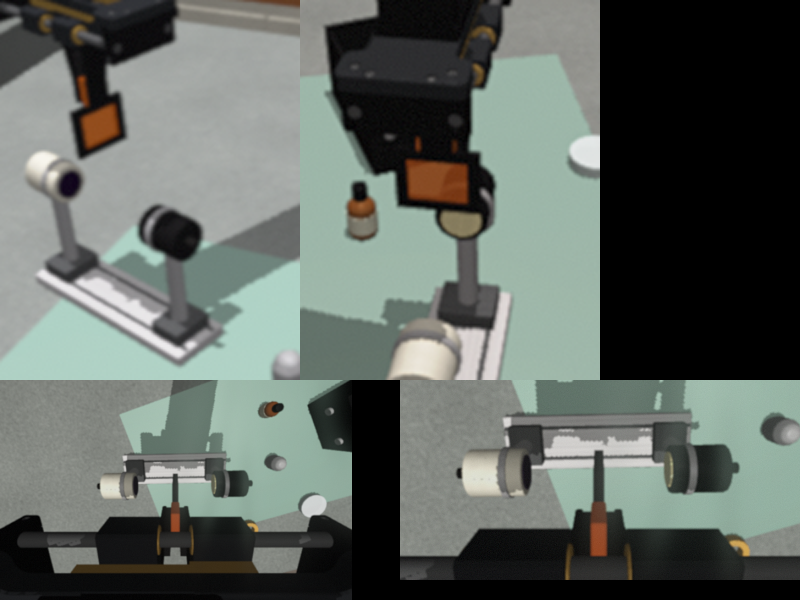

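The filter hangs upright above the gap. The wrist view shows the detector lens at about (249,191) and the lamp lens at about (389,188), with the filter between them. I'll check these against the earlier estimate.

```bash
python3 - <<'E'
from h import *
T=np.load("T3.npy")
d=onz("wrist",(249,191),.14,T);l=onz("wrist",(389,188),.14,T);print(d,l,np.linalg.norm(l-d),(d+l)/2,np.arctan2(-(l-d)[0],(l-d)[1]))
d=onz('scene',(180+68/2,60+182/2),.14);l=onz('side',(240+162/2,150+220/2),.14);print(d,l,np.linalg.norm(l-d),(d+l)/2,np.arctan2(-(l-d)[0],(l-d)[1]))
# held glass centre predicted: scene and side px (crop)
g=T[:3,3]-[0,0,.047];print((proj('scene',g)-[180,60])*2,(proj('side',g)-[240,150])*2+[300,0])
print(delta(T,[.5434,-.2306,.187],R.from_euler("xyz",[np.pi,0,np.pi-.319]).as_matrix()))
E
```

```text
[ 0.52418955 -0.29240584  0.14      ] [ 0.56167669 -0.17029154  0.14      ] 0.12773874947364347 [ 0.54293312 -0.23134869  0.14      ] -0.2978518126172696
[ 0.5207277 -0.295827   0.14     ] [ 0.56464082 -0.16928786  0.14      ] 0.13394221191598304 [ 0.54268426 -0.23255743  0.14      ] -0.3340282251874399
[[ 96.0183324  124.92387673]] [[438.48960567 180.04183727]]
[-0.14  0.15  8.94 -0.01 -0.03 -0.14]
```

Call:
carry_out(
  deltas=[
    [[-0.1,0.1,2,0,0,0,0],[-0.1,0.1,4,0,0,0,0],[-0.1,0.1,6,0,0,0,0],[-0.1,0.1,7.5,0,0,0,0],[-0.1,0.1,8.5,0,0,0,0],[-0.1,0.1,8.9,0,0,0,0],[-0.1,0.1,8.9,0,0,0,0],[-0.1,0.1,8.9,0,0,0,0],[-0.1,0.1,8.9,0,0,0,0]],
  ],
)

```text
time: 12.2
ee_pos: [0.5438, -0.23, 0.188]
ee_rot: [3.142, 0.001, 2.824]
force: [-0.5, 0.0, -0.9]
width: 0.087
grasp_force: 20.0
```

```bash
python3 - <<'E'
from h import *
s=env.read_state();T=tool(s);print(s["ee_pos"],s["ee_rot"],s["force"])
ims={n:vision.grab_frame(n)[:,:,::-1] for n in("scene","side","wrist")}
t=np.zeros((600,800,3),np.uint8)
t[:300,:400]=cv2.resize(ims["scene"][90:240,180:380],None,fx=2,fy=2,interpolation=2)
t[:300,400:]=cv2.resize(ims["side"][180:330,240:440],None,fx=2,fy=2,interpolation=2)
t[300:,:400]=ims["wrist"][100:400,120:520]
t[300:,400:]=cv2.resize(ims["side"][100:325,200:500],(400,300),interpolation=2)
cv2.imwrite("pics/e1.png",t)
g=T[:3,3]-[0,0,.047];m=np.array([.543,-.231,.14])
for p in(g,m): print((proj('scene',p)-[180,90])*2,(proj('side',p)-[240,180])*2+[400,0])
E
```

```text
[ 0.54379419 -0.23002506  0.1879887 ] [3.14152948e+00 6.49011449e-04 2.82351386e+00] [-0.51006887  0.04346554 -0.87278397]
[[108.70173509 142.89226517]] [[545.53082102 213.89854641]]
[[108.43004852 143.14896636]] [[544.6747006  215.91284076]]
```

View pics/e1.png

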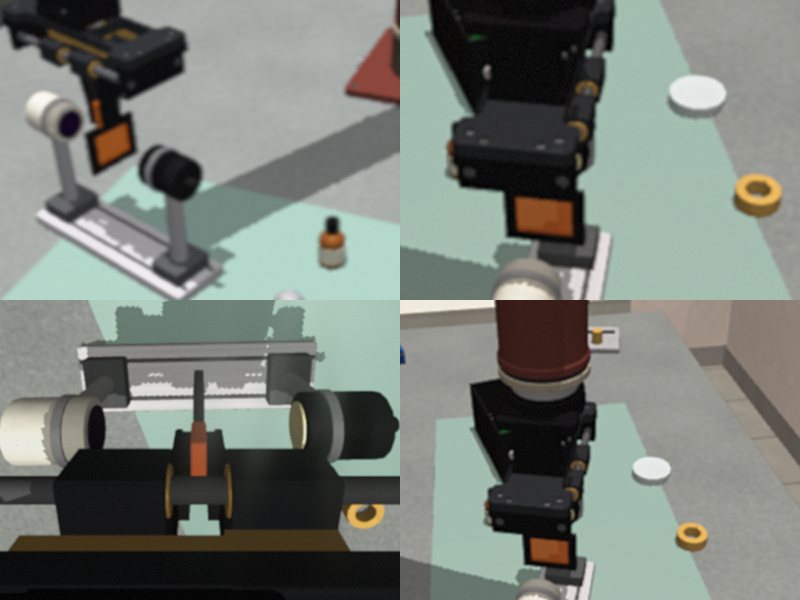

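The glass sits at (545,216) in the side crop against the gap midpoint (545,216). In the wrist view the filter is at column 198, between lens faces at 97 and 298. It is centred and touching nothing, and the box is still open.

```bash
python3 -c "
from station import workorder
print(workorder.sign_off())"
```

```text
the job is handed in; nothing more can be done
None
```

The flap is open, and the orange filter is held still in mid-gap, upright and square to the lenses. The job is handed in; sign-off returned no pass or fail result.

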